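Hold an eye block against the sprung fence for bolting

TASK

First push the call button fully down and let it up again, to tell the fitter a part is coming. Then take the bearing block with the eye (the upright lug with a hole), lay it flat on the jig plate between the two side rails, and press the straight edge of its foot squarely against the sprung fence so that the fence is pushed back about half of its travel, never all the way to its stop. Finish while still holding it there with a steady push, so the fitter can bolt it down; leave the other block and the loose ring lying where they are.

Things in the scene. Friction and masses are not known exactly. Their poses are not given: they have to be found in the camera images.
- eye_block: The block to hold: steel, 0.5 to 0.85 kg. Foot 80 (x) x 90 (y) x 14 mm high with four dark bolt spots; on its middle an upright lug 24 mm thick (x), 46 wide (y), rising to 73 mm, with a 26 mm hole along x at 50 mm height. Below 40 mm the lug is a solid box, flat faces square to x. Origin: centre of the underside, z up. Same after a half turn. Starts on the bench.
- stud_block: A similar steel block, to be left alone: the same foot, but a round post (22 mm across on a 40 mm collar, 66 mm high) instead of the eye lug. Origin: centre of the underside. The two blocks swap places from start to start.
- bearing_ring: Loose steel ring lying flat, 80 mm across, 28 mm high; leave it alone. Origin: centre of the underside.
- jig: Jig, fixed, place and yaw vary. Origin: centre of the underside, z up, x from open end to fence. Dark plate 12 mm thick, x -110 to 120, y -75 to 75 mm. Two side rails along x, x -105 to 45, 10 mm high above the plate, inner faces at y -50 and 50 (5 mm spare each side of the foot). At x = 55 the sprung fence bar; behind it a fixed grey backstop, front at x = 91, top 44 above the bench.
- fence_face (a point): Top edge of the middle of the fence bar's front face (towards the rails), 32 mm above the bench. Aluminium bar 110 mm wide (jig y), 16 thick; its front is at jig x = 55 mm when free and moves to +x with fence. The block's foot touches it when the block's origin is 40 mm before the face.
- fence (a joint): How far the fence bar is pushed back, in m: 0 free, 0.020 on its hard stop at the backstop. Spring: 4 N to start moving and 0.8 N more per mm, so 12 N at half travel (0.010) and 20 N at the stop. It springs forward again when let go.
- call_button_top (a point): Centre of the top of the call button, a round steel cap 32 mm across in a black collar on a fixed grey box 80 x 80 x 40 mm high; the top is 62 mm above the bench when up. Pressed straight down.
- call_button (a joint): How far the button is down, in m: 0 up, 0.006 fully down, which takes about 5 N; it springs back by itself.
Mind the look-alikes: they are no part of the job. Leave any orange or pink look-alike of the part that bears call_button_top alone. Leave any orange look-alike of the eye_block alone.

How it is judged:
By the outcome, as a careful person would: the job done as asked, in the order asked, and still so for the second after the job is handed in, while the arm keeps its last pose, push and grip.
It also fails if it takes over 58 s, if anything falls off the work surface, if the arm or the gripper's body presses on something with over 40 N, if the wrist force passes 120 N, or if a joint passes its speed limit or range.

ROBOT

A 6-joint arm with a two-finger parallel gripper is mounted at the origin on the work surface. World frame = base frame: x ahead of the robot, y to its left, z up, the work surface at z = 0. Lengths are in m, angles in rad, forces in N, time in s.
With the tool pointing down it reaches from about 0.375 to 0.9 m from the base axis. Payload 3.1 kg.
Tool frame: the origin (TCP) lies between the finger pads; the fingertips stand 11 mm ahead of it and the grasp point (between the pads) lies 8 mm behind it; z points along the fingers, y is the line along which they close (so a half turn about z gives the same grasp; the last joint's range is limited). The gripper opens to 87 mm and grips with 3 to 60 N. Pads are 19 mm wide; open, the fingers measure 117 mm over their backs; the gripper's body (75 mm by 190 mm) begins 51 mm behind the grasp point.
Start: joints at [-1.31, 0.527, 1.433, -0, 1.181, -0.178], TCP at [0.266, -0.566, 0.234] pointing down, gripper open.
Joint ranges: [-3.08, 3.08], [-0.75, 2.2], [0.22, 2.44], [-1.43, 4.57], [0, 2.65], [-2.85, 2.85]. Speed limits (rad/s): [2.79, 2.79, 3.14, 3.14, 3.14, 3.14].

INTERFACE

Orientations are given as a unit quaternion [x, y, z, w].
In Python, from rig import get_obs, camera, hand_in gives the robot as it stands.
- The arm moves only by the shell command python3 -m pendant 'ROWS' [FORCE]. ROWS is JSON, a list that holds one entry, the list of rows, each a list of 7 numbers: the shift along the tool's x, y, z in m, then the turn, a rotation vector about the tool's x, y, z in degrees, then the opening, from 0 (shut) to 1 (fully open). In form: [[[x, y, z, ax, ay, az, fingers], ...]]. A call has exactly 5 rows; each row shifts and turns the commanded pose from where the row before left it, along the tool's axes as they then stand; what a row does not reach is not made up. A row lasts 1/8 s, in which the tool goes at most 62.5 mm and 10.7 degrees, less where a joint would pass 70% of its speed; a pose out of reach is approached as far as the arm can. A call with a gripper value outside its range is refused whole. The fingers move at their own pace and stop on an object; FORCE is the grip in N (left out, the last holds). Time passes only in rows, so rows that do not move let the fingers close, or fill a call up. It gives the time, the measured TCP pose, the force, the opening and the grip force at its end, in the units of the state.
- get_obs(): the state, without advancing time (a new reading comes with each control period).
- camera(name): name is "side" or "top" or "wrist"; returns a dict with "img" (480x640x3 uint8, red, green, blue), "intrinsics" (3x3 intrinsics, pixels), "R" (3x3) and "t" (3): a world point X has camera coordinates R X + t; the wrist camera has in their place "T_tool_cam" (4x4, takes a point from camera to tool coordinates, whose origin is the TCP and whose axes are the flange's). Camera axes: x right, y down, z forward; pixel columns grow to the right and rows downward; lengths in m; the calibration is good to about 2 mm. A picture is of the moment at which its call begins: read the wrist's pose just before it. There is no depth.
- hand_in(): hands the job in; it is judged then, once.
The state is a dict: "time": time; "q": joint angles; "joint_velocities": joint speeds; "joint_torque": joint torques, N m; "position": TCP position; "tool_rot": TCP orientation; "ft_force": force on the tool from outside, world axes, zero at the start; "moment": the same for the moment, N m; "grip_width": finger opening in m; "grip_force": force on a finger pad.
Only numpy, scipy, OpenCV 4.12 (cv2) and the standard library are available. Lean on these libraries where they do the work, as an engineer would, in place of code of your own. Each camera call takes 0.05 s, during which the arm holds its last target. There are 200 camera calls.

## Working session

There is one attempt and no reset: what is moved stays moved. The work goes in short steps, Python scripts to look and compute and a shell command to move; the robot and the scene stay as the last step left them, time stands still between calls to the robot, and variables do not carry over. Pictures are saved under pics/ and viewed, at most 10 in all, crops included, and the job is handed in when it is done.

```bash
mkdir -p pics; cat > h.py <<'E'
import numpy as np,cv2,json
from rig import get_obs,camera
from scipy.spatial.transform import Rotation as R
def snap(n,f):
    o=get_obs();c=camera(n);cv2.imwrite('pics/'+f+'.png',c['img'][:,:,::-1])
    K=np.array(c['intrinsics'])
    if n=='wrist':
        T=np.eye(4);T[:3,:3]=R.from_quat(o['tool_rot']).as_matrix();T[:3,3]=o['position']
        M=np.linalg.inv(T@np.array(c['T_tool_cam']));Rc,t=M[:3,:3],M[:3,3]
    else: Rc,t=np.array(c['R']),np.array(c['t'])
    np.savez('pics/'+f+'.npz',K=K,R=Rc,t=t)
def pt(f,u,v,z):
    d=np.load('pics/'+f+'.npz');r=d['R'].T@np.linalg.inv(d['K'])@[u,v,1];c=-d['R'].T@d['t']
    return c+r*(z-c[2])/r[2]
def px(f,X):
    d=np.load('pics/'+f+'.npz');p=d['K']@(d['R']@np.array(X)+d['t']);return p[:2]/p[2]
E
python3 -c "
from h import *
snap('top','top0');snap('side','side0')
o=get_obs();print(o['time'],o['position'],o['tool_rot'],o['ft_force'],o['grip_width'])
print(R.from_quat(o['tool_rot']).as_matrix().round(3))
"
```

```text
0.1 [ 0.26539991 -0.56512899  0.23267211] [ 9.76026809e-01  2.17648026e-01 -3.03622723e-05 -1.00200789e-03] [-0.16149789 -0.51784164  0.17623731] 0.08678547340989685
[[ 0.905  0.425 -0.   ]
 [ 0.425 -0.905  0.002]
 [ 0.    -0.002 -1.   ]]
```

View pics/top0.png

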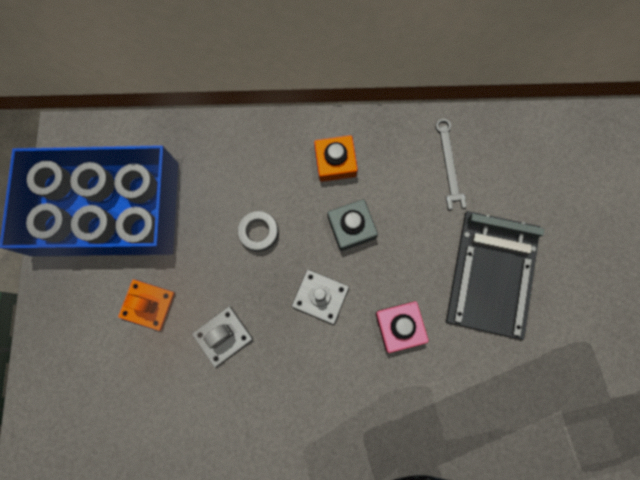

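View pics/side0.png

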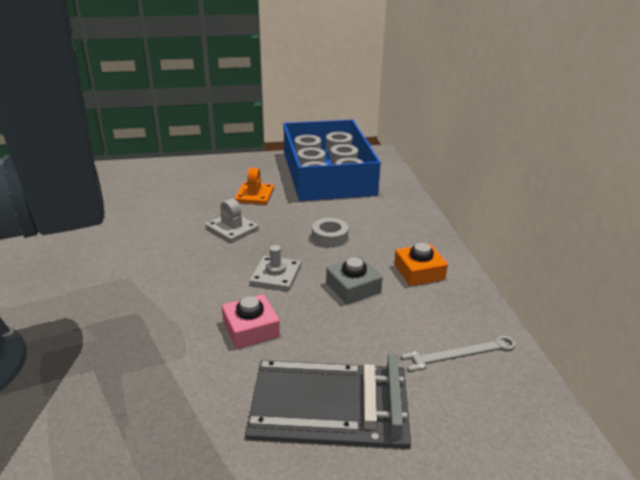

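The top picture shows the grey call button at about (352,222), the eye block at (222,337), the stud block at (320,297), the ring at (258,231) and the jig around (495,275), with its fence towards image top. I'll enlarge the parts I need.

```bash
python3 -c "
from h import *
i=cv2.imread('pics/top0.png')
def c(x,y,w,h,s): return cv2.resize(i[y:y+h,x:x+w],None,fx=s,fy=s,interpolation=cv2.INTER_CUBIC)
a=c(188,300,70,70,4);b=c(320,190,70,70,4);d=c(440,205,108,140,4)
o=np.zeros((560,720,3),np.uint8);o[:280,:280]=a;o[280:,:280]=b;o[:,284:716]=d
cv2.imwrite('pics/crop.png',o)
print(pt('top0',320,240,0),pt('top0',352,221,.062),pt('top0',222,340,0),pt('top0',495,280,.012))
"
```

```text
[0.64524504 0.17692736 0.        ] [0.66833255 0.11337659 0.062     ] [0.44517872 0.37220913 0.        ] [ 0.55789681 -0.16680137  0.012     ]
```

View pics/crop.png

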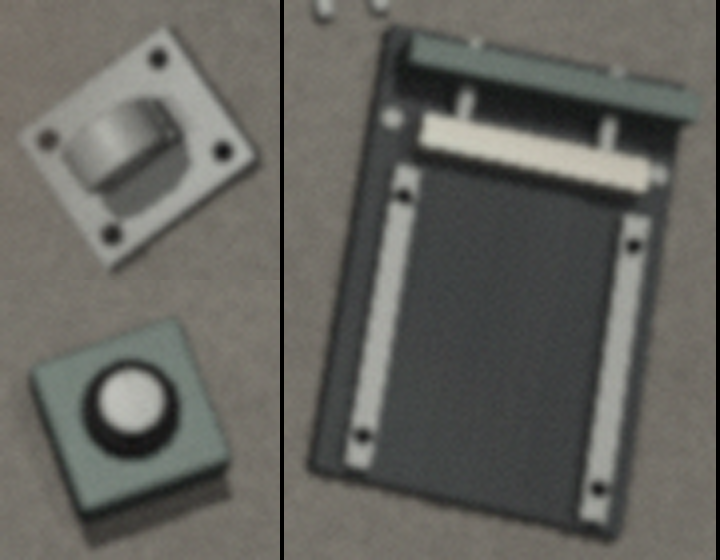

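```bash
cat > fit.py <<'E'
from h import *
from scipy.optimize import least_squares
def fit(f,M,P,x0):
    M=np.array(M)/1e3;P=np.array(P)
    def w(p):
        c,s=np.cos(p[2]),np.sin(p[2]);return [[p[0]+c*a-s*b,p[1]+s*a+c*b,z] for a,b,z in M]
    r=least_squares(lambda p:np.ravel([px(f,X)-q for X,q in zip(w(p),P)]),x0,loss='soft_l1')
    print(r.x.round(4),np.degrees(r.x[2]).round(2));print((r.fun.reshape(-1,2)).round(1).tolist());return r.x
E
python3 -c "
from fit import *
C=lambda l,ox,oy,x0,y0:[((u-ox)/4+x0-.375,(v-oy)/4+y0-.375) for u,v in l]
a=C([(20,135),(167,28),(260,158),(113,268)],0,0,188,300)
for X in a: print(pt('top0',*X,.014).round(4))
# lug axis image hints: thickness direction = x
fit('top0',[(-40,45,14),(40,45,14),(40,-45,14),(-40,-45,14)],a,[.45,.37,.6])
fit('top0',[(-45,40,14),(45,40,14),(45,-40,14),(-45,-40,14)],a,[.45,.37,.6])
j=C([(310,468),(615,540),(388,28),(420,170),(370,468),(622,213),(580,520),(424,114),(650,158),(411,66),(693,122)],284,0,440,205)
fit('top0',[(-110,75,12),(-110,-75,12),(120,75,12),(45,50,22),(-105,50,22),(45,-50,22),(-105,-50,22),(71,55,32),(71,-55,32),(91,70,44),(91,-70,44)],j,[.56,-.17,-.2])
print(pt('top0',*C([(132,398)],0,280,320,190)[0],.062))
"
```

```text
[0.4583 0.4272 0.014 ]
[0.5098 0.3564 0.014 ]
[0.4466 0.3088 0.014 ]
[0.395  0.3788 0.014 ]
[ 0.4527  0.3681 -0.9271] -53.12
[[0.2, -3.3], [-3.3, -1.4], [-0.2, 3.1], [2.9, 1.2]]
[ 0.4525  0.3678 -0.9316] -53.37
[[-0.3, 0.3], [0.5, -0.8], [0.5, -0.3], [-0.7, 0.8]]
[ 0.5669 -0.1647 -0.2309] -13.23
[[-0.1, 0.4], [1.7, 0.1], [-0.1, -1.5], [-0.3, 0.1], [-0.4, 0.6], [0.4, 0.2], [-0.3, -0.5], [-0.1, -0.2], [-0.0, 0.7], [-1.0, -1.0], [1.2, 0.2]]
[0.67203567 0.11210363 0.062     ]
```

```bash
cat > g.py <<'E'
import sys
from h import *
# usage: g.py x y z yaw_deg(tool x) -> shift in current tool axes, turn about z
o=get_obs();M=R.from_quat(o['tool_rot']).as_matrix()
yaw=np.degrees(np.arctan2(M[1,0],M[0,0]))
print('t',round(o['time'],2),'p',np.round(o['position'],4),'yaw',yaw.round(2),'tilt',M[2].round(3),'F',np.round(o['ft_force'],1),'w',round(o['grip_width'],4),'gf',round(o['grip_force'],1),'q6',round(o['q'][5],2))
if len(sys.argv)>4:
    a=[float(s) for s in sys.argv[1:]]
    print('shift mm',(1e3*M.T@(np.array(a[:3])-o['position'])).round(1),'az',((yaw-a[3]+180)%360-180).round(2))
E
R1='python3 -m pendant'
python3 -m pendant '[[[0.0437,-0.0293,0,0,0,0,0],[0.0437,-0.0293,0,0,0,0,0],[0.0437,-0.0293,0,0,0,0,0],[0.0437,-0.0293,0,0,0,0,0],[0.0437,-0.0293,0,0,0,0,0]]]' 20
python3 -m pendant '[[[0.0437,-0.0293,0,0,0,0,0],[0.0437,-0.0293,0,0,0,0,0],[0.0437,-0.0293,0,0,0,0,0],[0.0437,-0.0293,0,0,0,0,0],[0.0437,-0.0293,0,0,0,0,0]]]'
python3 -m pendant '[[[0.0437,-0.0293,0,0,0,0,0],[0.0437,-0.0293,0,0,0,0,0],[0.0437,-0.0293,0,0,0,0,0],[0.0437,-0.0293,0,0,0,0,0],[0.0437,-0.0293,0,0,0,0,0]]]'
python3 -m pendant '[[[0,0,0,0,0,-10.1,0],[0,0,0,0,0,-10.1,0],[0,0,0,0,0,-10.1,0],[0,0,0,0,0,-10.1,0],[0,0,0,0,0,-10.1,0]]]'
python3 -m pendant '[[[0,0,0,0,0,-10.2,0],[0,0,0,0,0,-10.2,0],[0,0,0,0,0,-10.2,0],[0,0,0,0,0,-10.2,0],[0,0,0,0,0,-10.2,0]]]'
python3 g.py .672 .112 .078 126.6; python3 -c "
from h import *
snap('wrist','w1');print(px('w1',[.672,.112,.062]))"
```

```text
time: 0.72
position: [0.4016, -0.3386, 0.2333]
tool_rot: [0.976, 0.217, -0.0, -0.0]
ft_force: [0.3, -0.4, -0.1]
grip_width: 0.0447
grip_force: 0.0
time: 1.35
position: [0.5372, -0.1132, 0.2332]
tool_rot: [0.976, 0.218, -0.0, -0.0]
ft_force: [0.0, -0.6, -0.4]
grip_width: 0.0019
grip_force: 0.0
time: 1.98
position: [0.6726, 0.1122, 0.233]
tool_rot: [0.976, 0.218, -0.001, -0.0]
ft_force: [0.7, -1.3, 0.0]
grip_width: 0.0003
grip_force: 0.0
time: 2.6
position: [0.6718, 0.1106, 0.2328]
tool_rot: [0.788, 0.616, -0.001, -0.0]
ft_force: [-0.6, -0.0, -0.5]
grip_width: 0.0007
grip_force: 0.0
time: 3.22
position: [0.6717, 0.1106, 0.2328]
tool_rot: [0.446, 0.895, -0.0, -0.001]
ft_force: [1.0, 0.0, 0.8]
grip_width: 0.0004
grip_force: 0.0
t 3.23 p [0.6717 0.1106 0.2328] yaw 126.98 tilt [ 0.001 -0.001 -1.   ] F [1.  0.  0.8] w 0.0004 gf 0.0 q6 -0.65
shift mm [  0.8   1.2 154.8] az 0.38
[326.68350638 216.34987069]
```

View pics/w1.png

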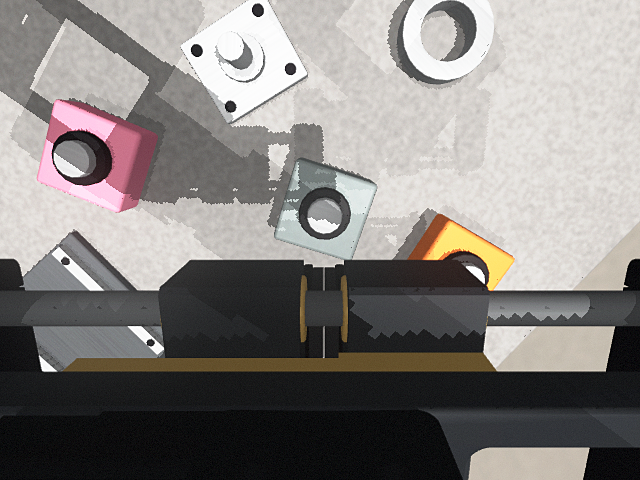

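The wrist picture shows the grey button cap at (325,214), against a predicted (327,216), so the calibration agrees. Now I'll press.

```bash

python3 -m pendant '[[[0,0.001,0.03,0,0,0.4,0],[0,0,0.03,0,0,0,0],[0,0,0.03,0,0,0,0],[0,0,0.03,0,0,0,0],[0,0,0.03,0,0,0,0]]]' | sed -n 1,4p
python3 -m pendant '[[[0,0,0.002,0,0,0,0],[0,0,0.002,0,0,0,0],[0,0,0.002,0,0,0,0],[0,0,0.002,0,0,0,0],[0,0,0.001,0,0,0,0]]]' | sed -n 1,4p
python3 -m pendant '[[[0,0,0.0015,0,0,0,0],[0,0,0.0015,0,0,0,0],[0,0,0.001,0,0,0,0],[0,0,0.001,0,0,0,0],[0,0,0,0,0,0,0]]]'| sed -n 1,4p
```

```text
time: 3.9
position: [0.6728, 0.1112, 0.0822]
tool_rot: [0.453, 0.891, -0.0, -0.0]
ft_force: [-0.1, -0.0, -0.2]
time: 4.53
position: [0.6733, 0.1112, 0.0751]
tool_rot: [0.452, 0.892, 0.0, 0.0]
ft_force: [-0.2, -0.9, -0.4]
time: 5.15
position: [0.6732, 0.1112, 0.0698]
tool_rot: [0.452, 0.892, 0.0, 0.0]
ft_force: [-0.6, 0.6, 3.7]
```

```bash

python3 -m pendant '[[[0,0,0.001,0,0,0,0],[0,0,0.001,0,0,0,0],[0,0,0.001,0,0,0,0],[0,0,0,0,0,0,0],[0,0,0,0,0,0,0]]]' | sed -n 1,4p
python3 -m pendant '[[[0,0,0.001,0,0,0,0],[0,0,0,0,0,0,0],[0,0,0,0,0,0,0],[0,0,0,0,0,0,0],[0,0,0,0,0,0,0]]]'| sed -n 1,4p
```

```text
time: 5.78
position: [0.6732, 0.1112, 0.0674]
tool_rot: [0.452, 0.892, 0.0, 0.0]
ft_force: [-1.5, 0.1, 6.6]
time: 6.4
position: [0.6733, 0.1112, 0.0673]
tool_rot: [0.452, 0.892, 0.0, 0.0]
ft_force: [-3.7, -0.2, 11.2]
```

Fully down: the force rose from 6.6 to 11 N with no further travel. Now lift off and move over the eye block.

```bash

python3 -m pendant '[[[0,0,-0.02,0,0,0,0],[0,0,-0.03,0,0,0,0],[0,0,-0.04,0,0,0,0],[0,0,-0.04,0,0,0,0],[0,0,-0.03,0,0,0,0]]]' | sed -n 1,4p
python3 -m pendant '[[[0.0338,-0.0024,0,0,0,0,1],[0.0338,-0.0024,0,0,0,0,1],[0.0338,-0.0024,0,0,0,0,1],[0.0338,-0.0024,0,0,0,0,1],[0.0338,-0.0024,0,0,0,0,1]]]' | sed -n 1,4p
python3 -m pendant '[[[0.0338,-0.0024,0,0,0,0,1],[0.0338,-0.0024,0,0,0,0,1],[0.0338,-0.0024,0,0,0,0,1],[0.0338,-0.0024,0,0,0,0,1],[0.0338,-0.0024,0,0,0,0,1]]]' | sed -n 1,4p
python3 g.py .4525 .368 .028 126.6; python3 -c "
from h import *
snap('wrist','w2');print(px('w2',[.4525,.368,.073]))
for p in [[.4583,.4272,.014],[.5098,.3564,.014],[.4466,.3088,.014],[.395,.3788,.014]]:print(px('w2',p).round(1))"
```

```text
time: 7.02
position: [0.6732, 0.1112, 0.2275]
tool_rot: [0.452, 0.892, 0.0, 0.001]
ft_force: [0.1, 0.1, -0.6]
time: 7.65
position: [0.5624, 0.2411, 0.2255]
tool_rot: [0.452, 0.892, -0.0, -0.0]
ft_force: [0.4, 0.8, 0.3]
time: 8.28
position: [0.4528, 0.3703, 0.2255]
tool_rot: [0.452, 0.892, -0.0, -0.0]
ft_force: [-0.0, 0.3, 0.3]
t 8.28 p [0.4528 0.3703 0.2255] yaw 126.24 tilt [ 0.    -0.001 -1.   ] F [-0.   0.3  0.3] w 0.0856 gf 0.0 q6 -0.14
shift mm [ -1.6  -1.5 197.5] az -0.36
[323.52100651 223.52230858]
[364.9 165. ]
[362.2 252.5]
[284.4 253.4]
[281.9 166.7]
```

View pics/w2.png

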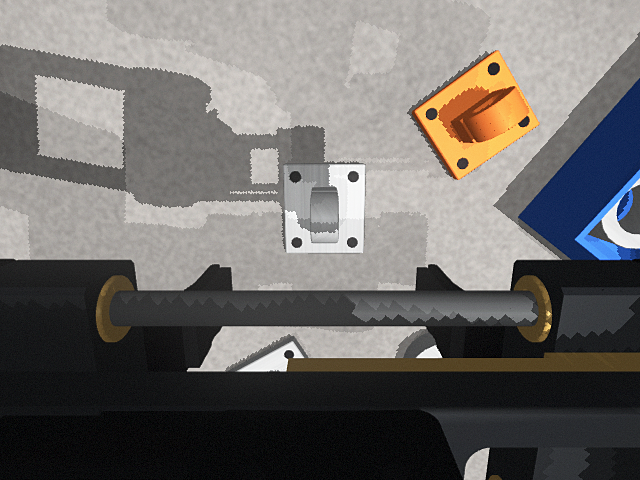

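The wrist picture shows the eye block with corners at about (284,164), (365,163), (364.5,252.5) and (285,253). It is aligned with the gripper, the lug is between the fingers, and this is about 1 mm from the prediction.

```bash
python3 -c "
from fit import *
p=fit('w2',[(-40,45,14),(40,45,14),(40,-45,14),(-40,-45,14)],[(284,164),(365,163),(364.5,252.5),(285,253)],[.4525,.368,.64])
"; python3 g.py .4525 .368 .029 126.6
```

```text
[0.4527 0.3694 0.6405] 36.7
[[-1.6, -0.5], [1.0, -0.2], [-0.3, 0.4], [0.5, 0.4]]
t 8.32 p [0.4495 0.373  0.2255] yaw 126.37 tilt [ 0.004 -0.002 -1.   ] F [-1.6  2.   0.5] w 0.0856 gf 0.0 q6 -0.14
shift mm [ -6.6  -0.2 196.5] az -0.23
```

```bash
python3 -m pendant '[[[0,0,0,0,0,0,1],[0,0,0,0,0,0,1],[0,0,0,0,0,0,1],[0,0,0,0,0,0,1],[0,0,0,0,0,0,1]]]' | sed -n 1,2p
python3 g.py .4527 .3685 .029 126.7
```

```text
time: 8.95
position: [0.4542, 0.3692, 0.2255]
t 8.95 p [0.4542 0.3692 0.2255] yaw 126.2 tilt [ 0. -0. -1.] F [-0.   0.  -0.3] w 0.087 gf 0.0 q6 -0.14
shift mm [  0.3  -1.6 196.5] az -0.5
```

```bash
python3 -m pendant '[[[0,-0.0015,0.04,0,0,-0.5,1],[0,0,0.04,0,0,0,1],[0,0,0.04,0,0,0,1],[0,0,0.035,0,0,0,1],[0,0,0.02,0,0,0,1]]]' | sed -n 1,4p
python3 -m pendant '[[[0,0,0.01,0,0,0,1],[0,0,0.006,0,0,0,1],[0,0,0.005,0,0,0,1],[0,0,0,0,0,0,1],[0,0,0,0,0,0,1]]]' | sed -n 1,4p
python3 g.py .4527 .3690 .029 126.7
```

```text
time: 9.57
position: [0.452, 0.3681, 0.0486]
tool_rot: [0.448, 0.894, -0.001, -0.001]
ft_force: [-0.6, 0.7, 0.9]
time: 10.2
position: [0.453, 0.369, 0.0301]
tool_rot: [0.448, 0.894, 0.0, 0.0]
ft_force: [0.5, -0.1, 0.2]
t 10.2 p [0.453  0.369  0.0301] yaw 126.74 tilt [-0.     0.001 -1.   ] F [ 0.5 -0.1  0.2] w 0.0871 gf 0.0 q6 -0.15
shift mm [ 0.2 -0.2  1.1] az 0.04
```

```bash
python3 -m pendant '[[[0,0,0.001,0,0,0,0],[0,0,0,0,0,0,0],[0,0,0,0,0,0,0],[0,0,0,0,0,0,0],[0,0,0,0,0,0,0]]]' 55 | sed -n '1,2p;4,6p'
python3 -m pendant '[[[0,0,0,0,0,0,0],[0,0,-0.002,0,0,0,0],[0,0,-0.008,0,0,0,0],[0,0,-0.015,0,0,0,0],[0,0,-0.02,0,0,0,0]]]' | sed -n '1,2p;4,6p'
python3 -m pendant '[[[0,0,-0.03,0,0,0,0],[0,0,-0.03,0,0,0,0],[0,0,-0.03,0,0,0,0],[0,0,-0.015,0,0,0,0],[0,0,0,0,0,0,0]]]' | sed -n '1,2p;4,6p'
python3 g.py .52 -.155 .15 76.8
```

```text
time: 10.82
position: [0.4526, 0.3687, 0.0285]
ft_force: [-0.5, -0.7, 0.3]
grip_width: 0.045
grip_force: 0.0
time: 11.45
position: [0.4518, 0.3682, 0.0738]
ft_force: [0.1, -0.3, -5.7]
grip_width: 0.0233
grip_force: 55.0
time: 12.08
position: [0.4529, 0.3689, 0.1797]
ft_force: [0.4, 0.4, -5.8]
grip_width: 0.0233
grip_force: 55.0
t 12.07 p [0.4529 0.3689 0.1797] yaw 126.74 tilt [-0.     0.002 -1.   ] F [ 0.4  0.4 -5.8] w 0.0233 gf 55.0 q6 -0.15
shift mm [-460.  -259.7   29.2] az 49.94
```

```bash
python3 -m pendant '[[[-0.0415,-0.0203,0,0,0,0,0],[-0.0415,-0.0203,0,0,0,0,0],[-0.0415,-0.0203,0,0,0,0,0],[-0.0415,-0.0203,0,0,0,0,0],[-0.0415,-0.0203,0,0,0,0,0]]]' | sed -n '1,2p;4,6p'
python3 -m pendant '[[[-0.0415,-0.0203,0,0,0,0,0],[-0.0415,-0.0203,0,0,0,0,0],[-0.0415,-0.0203,0,0,0,0,0],[-0.0415,-0.0203,0,0,0,0,0],[-0.0415,-0.0203,0,0,0,0,0]]]' | sed -n '1,2p;4,6p'
python3 -m pendant '[[[-0.025,-0.0125,0,0,0,0,0],[-0.019,-0.0095,0,0,0,0,0],[-0.015,-0.007,0,0,0,0,0],[-0.01,-0.005,0,0,0,0,0],[0,0,0,0,0,10,0]]]' | sed -n '1,2p;4,6p'
python3 -m pendant '[[[0,0,0,0,0,10,0],[0,0,0,0,0,10,0],[0,0,0,0,0,10,0],[0,0,0,0,0,9.9,0],[0,0,0,0,0,0,0]]]' | sed -n '1,2p;4,6p'
python3 -m pendant '[[[0,0,0,0,0,0,0],[0,0,0,0,0,0,0],[0,0,0,0,0,0,0],[0,0,0,0,0,0,0],[0,0,0,0,0,0,0]]]' | sed -n '1,2p;4,6p'
python3 g.py .5523 -.1613 .18 76.8
python3 -c "
from h import *
snap('wrist','w3');snap('side','s3')
a=cv2.imread('pics/w3.png')
cv2.imwrite('pics/w3c.png',cv2.resize(a[0:380,60:580],None,fx=1.5,fy=1.5,interpolation=cv2.INTER_CUBIC))"
```

```text
time: 12.7
position: [0.4945, 0.1402, 0.1772]
ft_force: [0.4, -1.0, -6.8]
grip_width: 0.0235
grip_force: 55.0
time: 13.32
position: [0.5373, -0.0864, 0.177]
ft_force: [-0.0, 0.5, -5.9]
grip_width: 0.0236
grip_force: 55.0
time: 13.95
position: [0.5525, -0.1613, 0.1784]
ft_force: [-0.0, 0.7, -6.9]
grip_width: 0.024
grip_force: 55.0
time: 14.58
position: [0.5521, -0.1601, 0.1785]
ft_force: [0.1, -0.9, -6.1]
grip_width: 0.0235
grip_force: 55.0
time: 15.2
position: [0.5522, -0.1609, 0.1785]
ft_force: [-0.9, -0.6, -5.7]
grip_width: 0.0239
grip_force: 55.0
t 15.2 p [ 0.5522 -0.1609  0.1785] yaw 76.85 tilt [ 0. -0. -1.] F [-0.9 -0.6 -5.7] w 0.0239 gf 55.0 q6 -0.25
shift mm [-0.4  0.1 -1.5] az 0.05
```

View pics/w3c.png

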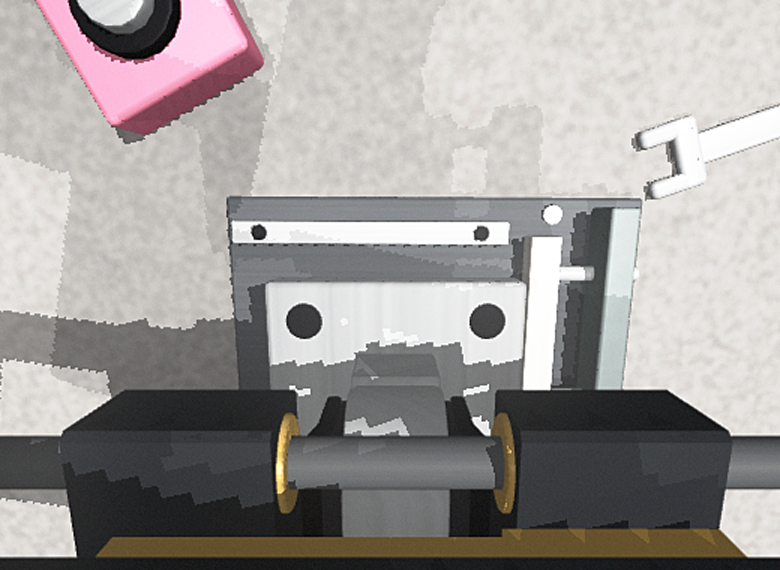

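The crop shows the block held square. The foot's +y edge runs from (266,282) to (526,282), the rail's inner edge is at V≈244, the fence's front edge is at U≈524 and the plate corners are (228,198) and (642,198). Next I'll refine the jig pose and the foot height.

```bash
python3 -c "
from fit import *
C=lambda l:[((u+.5)/1.5+60-.5,(v+.5)/1.5-.5) for u,v in l]
j=fit('w3',[(-110,75,12),(120,75,12),(-105,50,22),(45,50,22),(55,55,32),(71,55,32)],C([(228,198),(642,198),(232,244),(509,244),(524,237),(561,237)]),[.567,-.165,-.23])
P=C([(266,282),(526,282)])
for z in (.155,.16,.165,.17):
  a,b=[pt('w3',*p,z) for p in P];print(z,np.linalg.norm(a-b).round(4))
z=.15+.014
d=np.load('pics/w3.npz');
from scipy.optimize import brentq
f=lambda z:np.linalg.norm(pt('w3',*P[0],z)-pt('w3',*P[1],z))-.08
z=brentq(f,.1,.2);a,b=[pt('w3',*p,z) for p in P];m=(a+b)/2;e=(b-a)/.08
print('foot top',z,'mid edge',m,'yaw',np.degrees(np.arctan2(e[1],e[0])))
n=np.array([-e[1],e[0],0]);o=m-.045*n;print('origin',o)
c,s=np.cos(j[2]),np.sin(j[2]);q=o[:2]-j[:2];print('in jig',c*q[0]+s*q[1],-s*q[0]+c*q[1])
"
python3 -c "
import cv2;a=cv2.imread('pics/s3.png');cv2.imwrite('pics/s3c.png',cv2.resize(a[240:460,200:480],None,fx=2.7,fy=2.7,interpolation=cv2.INTER_CUBIC))"
```

```text
[ 0.5661 -0.1678 -0.2305] -13.2
[[-3.0, -0.5], [1.0, -0.0], [-0.9, 0.5], [-0.8, 0.8], [4.8, -0.2], [0.6, -0.2]]
0.155 0.081
0.16 0.0787
0.165 0.0764
0.17 0.074
foot top 0.1571964181418854 mid edge [ 0.56151544 -0.11867292  0.15719642] yaw -13.114342417346073
origin [ 0.55130516 -0.16249928  0.15719642]
in jig -0.015573962591448384 0.0017731125279695538
```

View pics/s3c.png

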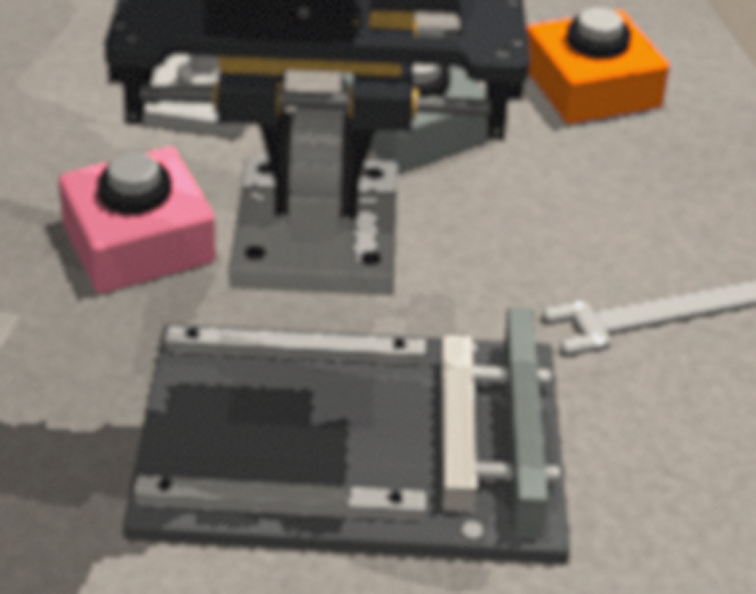

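The side crop shows the block held level over the open jig, with the fence free. The foot's underside is about 35 mm below the TCP. Now I'll lower it while watching the force.

```bash
python3 -m pendant '[[[-0.001,0,0.025,0,0,0,0],[0,0,0.03,0,0,0,0],[0,0,0.03,0,0,0,0],[0,0,0.02,0,0,0,0],[0,0,0.015,0,0,0,0]]]' | sed -n '1,2p;4,6p'
python3 -m pendant '[[[0,0,0.001,0,0,0,0],[0,0,0.001,0,0,0,0],[0,0,0.001,0,0,0,0],[0,0,0,0,0,0,0],[0,0,0,0,0,0,0]]]' | sed -n '1,2p;4,6p'
python3 -m pendant '[[[0,0,0.001,0,0,0,0],[0,0,0.001,0,0,0,0],[0,0,0.001,0,0,0,0],[0,0,0.001,0,0,0,0],[0,0,0,0,0,0,0]]]' | sed -n '1,2p;4,6p'
python3 g.py
```

```text
time: 15.92
position: [0.5521, -0.162, 0.0576]
ft_force: [1.2, -1.2, -5.9]
grip_width: 0.0236
grip_force: 55.0
time: 16.55
position: [0.5522, -0.162, 0.056]
ft_force: [-0.1, -0.2, -5.2]
grip_width: 0.0235
grip_force: 55.0
time: 17.18
position: [0.5519, -0.1619, 0.0514]
ft_force: [0.2, 0.2, -6.1]
grip_width: 0.0238
grip_force: 55.0
t 17.18 p [ 0.5519 -0.1619  0.0514] yaw 76.84 tilt [ 0. -0. -1.] F [ 0.2  0.2 -6.1] w 0.0238 gf 55.0 q6 -0.25
```

```bash
python3 -m pendant '[[[0,0,0.001,0,0,0,0],[0,0,0.001,0,0,0,0],[0,0,0,0,0,0,0],[0,0,0,0,0,0,0],[0,0,0,0,0,0,0]]]' | sed -n '1,2p;4p'
python3 -m pendant '[[[0,0,0.001,0,0,0,0],[0,0,0.001,0,0,0,0],[0,0,0,0,0,0,0],[0,0,0,0,0,0,0],[0,0,0,0,0,0,0]]]' | sed -n '1,2p;4p'
python3 g.py
```

```text
time: 17.8
position: [0.5521, -0.1619, 0.0496]
ft_force: [0.5, 0.2, -6.5]
time: 18.42
position: [0.552, -0.1619, 0.0475]
ft_force: [-0.7, 0.3, -6.5]
t 18.43 p [ 0.552  -0.1619  0.0475] yaw 76.84 tilt [ 0. -0. -1.] F [-0.7  0.3 -6.5] w 0.0237 gf 55.0 q6 -0.25
```

```bash
python3 -m pendant '[[[0,0,0.001,0,0,0,0],[0,0,0.001,0,0,0,0],[0,0,0,0,0,0,0],[0,0,0,0,0,0,0],[0,0,0,0,0,0,0]]]' | sed -n '1,2p;4p'
python3 -m pendant '[[[0,0,0.001,0,0,0,0],[0,0,0.001,0,0,0,0],[0,0,0,0,0,0,0],[0,0,0,0,0,0,0],[0,0,0,0,0,0,0]]]' | sed -n '1,2p;4p'
python3 g.py
```

```text
time: 19.05
position: [0.552, -0.1619, 0.0456]
ft_force: [0.5, 0.6, -6.1]
time: 19.68
position: [0.5521, -0.1619, 0.0436]
ft_force: [0.7, -0.5, -6.4]
t 19.68 p [ 0.5521 -0.1619  0.0436] yaw 76.84 tilt [-0.  0. -1.] F [ 0.7 -0.5 -6.4] w 0.0236 gf 55.0 q6 -0.25
```

```bash
python3 -m pendant '[[[0,0,0.001,0,0,0,0],[0,0,0.001,0,0,0,0],[0,0,0,0,0,0,0],[0,0,0,0,0,0,0],[0,0,0,0,0,0,0]]]' | sed -n '1,2p;4p'
python3 -m pendant '[[[0,0,0.001,0,0,0,0],[0,0,0,0,0,0,0],[0,0,0,0,0,0,0],[0,0,0,0,0,0,0],[0,0,0,0,0,0,0]]]' | sed -n '1,2p;4p'
python3 g.py
```

```text
time: 20.3
position: [0.5521, -0.162, 0.0428]
ft_force: [-1.2, 0.5, 5.2]
time: 20.92
position: [0.5521, -0.1619, 0.0427]
ft_force: [-3.2, 1.0, 12.3]
t 20.93 p [ 0.5521 -0.1619  0.0427] yaw 76.85 tilt [-0.     0.001 -1.   ] F [-3.2  1.  12.3] w 0.0238 gf 55.0 q6 -0.25
```

```bash
python3 -m pendant '[[[0,0,-0.0015,0,0,0,0],[0,0,0,0,0,0,0],[0,0.003,0,0,0,0,0],[0,0.005,0,0,0,0,0],[0,0.005,0,0,0,0,0]]]' | sed -n '1,2p;4p'
python3 -m pendant '[[[0,0.005,0,0,0,0,0],[0,0.003,0,0,0,0,0],[0,0.002,0,0,0,0,0],[0,0,0,0,0,0,0],[0,0,0,0,0,0,0]]]' | sed -n '1,2p;4p'
python3 -c "
from h import *
o=get_obs();p=np.array(o['position'])-[.5661,-.166,0];a=np.radians(-13.2);u=np.array([np.cos(a),np.sin(a)])
print('jigx',p[:2]@u,'Fx',np.array(o['ft_force'])[:2]@u,o['ft_force'],o['moment'])"; python3 g.py
```

```text
time: 21.55
position: [0.5567, -0.1624, 0.0433]
ft_force: [-15.0, 3.4, 20.1]
time: 22.18
position: [0.5688, -0.1649, 0.0431]
ft_force: [-13.5, 3.5, 17.9]
jigx 0.0023790966082843307 Fx -13.913733414072833 [-13.47587546   3.4766908   17.91063687] [ 0.26037569  1.88519435 -0.02727044]
t 22.18 p [ 0.5688 -0.1649  0.0431] yaw 76.91 tilt [ 0.001 -0.012 -1.   ] F [-13.5   3.5  17.9] w 0.0237 gf 55.0 q6 -0.24
```

Too much drag with the downward load, so I'll ease the height off.

```bash
python3 -m pendant '[[[0,0,-0.001,0,0,0,0],[0,0,-0.001,0,0,0,0],[0,0,0,0,0,0,0],[0,0,0,0,0,0,0],[0,0,0,0,0,0,0]]]' | sed -n '1,2p;4p'
cat > j.py <<'E'
from h import *
o=get_obs();p=np.array(o['position'])-[.5661,-.166,0];a=np.radians(-13.2);u=np.array([np.cos(a),np.sin(a)])
print('jigx',p[:2]@u,'Fx',np.array(o['ft_force'])[:2]@u,np.round(o['ft_force'],1),np.round(o['moment'],2))
E
python3 j.py; python3 g.py
```

```text
time: 22.8
position: [0.5744, -0.1671, 0.0436]
ft_force: [-0.1, 0.1, -6.1]
jigx 0.008328940537629087 Fx -0.10887809501303897 [-0.1  0.1 -6.1] [-0.09 -0.06  0.01]
t 22.8 p [ 0.5744 -0.1671  0.0436] yaw 76.84 tilt [ 0. -0. -1.] F [-0.1  0.1 -6.1] w 0.0238 gf 55.0 q6 -0.24
```

```bash
python3 -m pendant '[[[0,0.002,0.0007,0,0,0,0],[0,0.002,0,0,0,0,0],[0,0,0,0,0,0,0],[0,0,0,0,0,0,0],[0,0,0,0,0,0,0]]]' | sed -n '1,2p;4p'
python3 j.py
python3 -m pendant '[[[0,0.001,0,0,0,0,0],[0,0.001,0,0,0,0,0],[0,0.001,0,0,0,0,0],[0,0,0,0,0,0,0],[0,0,0,0,0,0,0]]]' | sed -n '1,2p;4p'
python3 j.py
python3 -m pendant '[[[0,0.001,0,0,0,0,0],[0,0.001,0,0,0,0,0],[0,0.001,0,0,0,0,0],[0,0,0,0,0,0,0],[0,0,0,0,0,0,0]]]' | sed -n '1,2p;4p'
python3 j.py
```

```text
time: 23.42
position: [0.5782, -0.168, 0.0434]
ft_force: [0.1, -0.7, -5.9]
jigx 0.012235502364447145 Fx 0.2453336823955422 [ 0.1 -0.7 -5.9] [-0.03 -0.12  0.01]
time: 24.05
position: [0.5812, -0.1687, 0.0433]
ft_force: [0.4, -0.6, -6.5]
jigx 0.015300377592263157 Fx 0.5380663120051068 [ 0.4 -0.6 -6.5] [-0.05 -0.12 -0.02]
time: 24.68
position: [0.5831, -0.1689, 0.0431]
ft_force: [-4.5, 1.1, -4.8]
jigx 0.017196427641467348 Fx -4.66608845136038 [-4.5  1.1 -4.8] [ 0.07  0.74 -0.17]
```

```bash
python3 -m pendant '[[[0,0.0015,0,0,0,0,0],[0,0.0015,0,0,0,0,0],[0,0.0015,0,0,0,0,0],[0,0.0015,0,0,0,0,0],[0,0,0,0,0,0,0]]]' | sed -n '1,2p;4p'
python3 j.py;python3 g.py
python3 -m pendant '[[[0,0.001,0,0,0,0,0],[0,0.001,0,0,0,0,0],[0,0.001,0,0,0,0,0],[0,0,0,0,0,0,0],[0,0,0,0,0,0,0]]]' | sed -n '1,2p;4p'
python3 j.py;python3 g.py
```

```text
time: 25.3
position: [0.5875, -0.1699, 0.043]
ft_force: [-8.8, 1.1, -2.1]
jigx 0.021679757019337914 Fx -8.781232897238771 [-8.8  1.1 -2.1] [ 0.01  1.24 -0.27]
t 25.3 p [ 0.5875 -0.1699  0.043 ] yaw 76.84 tilt [ 0.001 -0.006 -1.   ] F [-8.8  1.1 -2.1] w 0.0234 gf 55.0 q6 -0.23
time: 25.92
position: [0.5892, -0.1703, 0.0432]
ft_force: [-9.8, 1.1, -0.3]
jigx 0.02345847151521107 Fx -9.814132573344784 [-9.8  1.1 -0.3] [-0.06  1.62 -0.29]
t 25.93 p [ 0.5892 -0.1703  0.0432] yaw 76.85 tilt [ 0.001 -0.009 -1.   ] F [-9.8  1.1 -0.3] w 0.0239 gf 55.0 q6 -0.23
```

```bash
python3 -m pendant '[[[0,0,0,-0.3,0,0.1,0],[0,0,0,-0.3,0,0.1,0],[0,0,0,0,0,0,0],[0,0,0,0,0,0,0],[0,0,0,0,0,0,0]]]' | sed -n '1,2p;4p'
python3 j.py;python3 g.py
python3 -m pendant '[[[0,0.001,0,0,0,0,0],[0,0.001,0,0,0,0,0],[0,0.001,0,0,0,0,0],[0,0,0,0,0,0,0],[0,0,0,0,0,0,0]]]' | sed -n '1,2p;4p'
python3 j.py;python3 g.py
```

```text
time: 26.55
position: [0.589, -0.1702, 0.0428]
ft_force: [-9.3, 0.1, -0.9]
jigx 0.02328364354334514 Fx -9.040881277097572 [-9.3  0.1 -0.9] [ 0.01  1.8  -0.14]
t 26.55 p [ 0.589  -0.1702  0.0428] yaw 76.7 tilt [ 0.001  0.001 -1.   ] F [-9.3  0.1 -0.9] w 0.0238 gf 55.0 q6 -0.23
time: 27.18
position: [0.5908, -0.1706, 0.0429]
ft_force: [-12.1, 1.0, 0.9]
jigx 0.025137389715205773 Fx -11.97973275613172 [-12.1   1.    0.9] [ 0.01  1.95 -0.18]
t 27.18 p [ 0.5908 -0.1706  0.0429] yaw 76.71 tilt [ 0.001 -0.001 -1.   ] F [-12.1   1.    0.9] w 0.0237 gf 55.0 q6 -0.23
```

```bash
python3 -m pendant '[[[0,0.001,0,-0.1,0,0.1,0],[0,0.001,0,0,0,0,0],[0,0,0,0,0,0,0],[0,0,0,0,0,0,0],[0,0,0,0,0,0,0]]]' | sed -n '1,2p;4p'
python3 j.py;python3 g.py
python3 -c "
from h import *
snap('wrist','w5');snap('side','s5');snap('top','t5')
a=cv2.imread('pics/w5.png')[60:260,220:520];b=cv2.imread('pics/s5.png')[350:450,240:420]
a=cv2.resize(a,(600,400),interpolation=cv2.INTER_CUBIC);b=cv2.resize(b,(360,200),interpolation=cv2.INTER_CUBIC)
c=cv2.resize(cv2.imread('pics/t5.png')[205:345,440:548],(154,200),interpolation=cv2.INTER_CUBIC)
o=np.zeros((600,600,3),np.uint8);o[:400]=a;o[400:,:360]=b;o[400:,370:524]=c;cv2.imwrite('pics/c5.png',o)"
```

```text
time: 27.8
position: [0.592, -0.1709, 0.0428]
ft_force: [-13.5, 0.7, 1.3]
jigx 0.026323120313927462 Fx -13.337315903111067 [-13.5   0.7   1.3] [ 0.01  2.2  -0.11]
t 27.8 p [ 0.592  -0.1709  0.0428] yaw 76.64 tilt [ 0.001 -0.001 -1.   ] F [-13.5   0.7   1.3] w 0.0236 gf 55.0 q6 -0.23
```

View pics/c5.png

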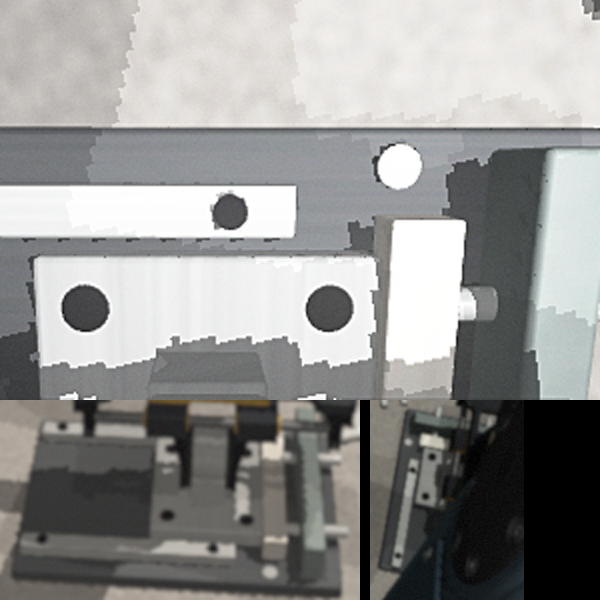

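The crop shows the foot square against the fence, with its front edge at U≈378 against the rail end at 296, so the fence is back about 9–10 mm. There is still a clear gap to the backstop. The position (9.9 mm) and the 13.3 N push agree. I'll check that it holds steady, then hand in.

```bash
python3 -m pendant '[[[0,0,0,0,0,0,0],[0,0,0,0,0,0,0],[0,0,0,0,0,0,0],[0,0,0,0,0,0,0],[0,0,0,0,0,0,0]]]' | sed -n '1,2p;4p'
python3 j.py; python3 -c "
from rig import hand_in,get_obs
print(hand_in())"
```

```text
time: 28.58
position: [0.592, -0.1709, 0.0428]
ft_force: [-12.8, 0.6, 2.4]
jigx 0.026311865883645855 Fx -12.604854629751308 [-12.8   0.6   2.4] [ 0.02  2.18 -0.04]
the job is handed in; nothing more can be done
None
```

I pressed the call button fully down and released it. I then laid the eye block flat between the rails and handed in at 28.6 s, still holding it squarely against the fence with a steady push of about 13 N, which puts the fence about 10 mm back, roughly half its travel.

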